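# Ready a balance bike for the kickstand clearance shot

## Task

The bare balance bike leaning on the angle plate is to have its kickstand's ground clearance filmed by the video gauge. First turn the dial of the light controller until its white pointer stands at the yellow tab, then flip the kickstand all the way down over centre so that it snaps home against its stop, and last grip the bike's top tube, bring the bike off the angle plate and hold it upright, with both wheels on the granite and the kickstand's foot clear of it. Finish while still gripping and holding the bike upright, and leave the plate stack, reference ball, setup block and caliper where they lie.

Things in the scene. Friction and masses are not known exactly. Their poses are not given: they have to be found in the camera images.
- bike: Child's bare balance bike, green frame, white-spoked 254 mm wheels (do not turn; tyres 34 mm wide, crowned, axle ends 46 mm out), 0.95 kg, mass centre 180 mm up: cannot stand alone. Origin on the tyres' ground line midway between the wheels; -y forwards, +x its left (kickstand side, away from the robot), +z up. Starts leaning 12 degrees to its right, seat tube on the angle plate.
- top_tube (a point): Middle of the stretch of top tube to grip: on the axis of the round green tube, 30 mm thick, that runs along the bike's y, nearly level. At (0, -45, 244) mm in the bike's frame; axes as the bike's. It is straight and free for 40 mm either way; the down tube (32 mm thick) passes 17 mm below its underside.
- head_tube (a point): Top end of the steering-head tube (40 mm thick), the bike's highest point, (0, -204, 331) mm in its frame. The seat tube ends at (0, 104, 300) mm, 40 mm thick at its clamp; the axles lie 250 mm before and behind the bike's origin, 127 mm up.
- kickstand (a joint): Angle of the kickstand, rad: 0 = up (its start), pointing backwards along the rear wheel and 15 degrees above level; 1.92 = fully down against its stop. An over-centre spring cam drives it away from 0.90: up to its rest below that, down to the stop above it; about 1 N across the foot starts it.
- kickstand_hinge (a point): Pivot of the kickstand, on the bike's left at (55, 135, 125) mm in the bike's frame. The leg swings down about the axis (-0.866, 0, -0.5) of the bike's frame (right-hand rule), so from level and backwards (+y of the bike) to down and outwards (0.5, 0, -0.866).
- kickstand_foot (a point): Centre of the red foot (17 mm thick, 29 mm long) at the end of the kickstand, a round steel leg 11 mm thick; 112 mm from the pivot. With the bike upright and the kickstand down it is 28 mm above the granite, the foot's underside 20 mm; the bike would have to lean 10 degrees to its left to rest on it.
- angle_plate: Cast-iron angle plate, fixed: upright wall 100 mm wide, 20 mm thick, 200 mm high, with a foot 120 mm long towards the robot. Origin at the bottom middle of its working face, which looks along its +x; the bike leans on that face's top edge.
- dial_grip (a point): Point on the dial's axis at the height to grip. The dial is a black knob on top of the cream light controller (box 120 x 100 x 55 mm): bar grip 42 mm long, 14 mm thick, 32 mm high, its top 99 mm above the granite and 7 mm above this point. The bar lies along this frame's x; the knob's skirt is 44 mm wide.
- dial_pointer (a point): Outer end of the white pointer line on top of the dial, 21 mm from its axis towards the -x end of the bar (x axis along the bar).
- dial (a joint): Angle of the dial, rad, 0 to 5.24, grows clockwise seen from above; it starts at 0.1 to 0.7 and stays where it is left (stiff, 0.04 N m).
- mark_tab (a point): Yellow setting tab (16 x 7 mm) beside the scale, 43 mm from the dial's axis; its x axis points from the tab to the dial's axis. The dial is set when the pointer points at the tab (1.5 to 2.7 rad clockwise of the dial's zero).
- dropouts: Bystander: plate stack, stamped steel frame plates, about 110 x 44 x 38 mm, beyond the bike. Origin under its middle.
- master_ball: Bystander: reference ball, white, on a dark stem and 64 mm foot, 83 mm high. Origin under its middle.
- setup_block: Bystander: setup block, drilled steel, 50 x 75 x 25 mm. Origin under its middle.
- caliper: Bystander: digital caliper lying flat, 225 mm long, 14 mm thick. Origin under its slider.
Not all that is in view belongs to the job. Of the things like the part that bears dial_grip, leave any that is brown or green; of the rest the larger one is meant.

How it is judged:
By the outcome, as a careful person would: the job done as asked, in the order asked, and still so for the second after the job is handed in, while the arm keeps its last pose, push and grip.
It also fails if it takes over 72 s, if anything falls off the work surface, if the arm or the gripper's body presses on something with over 40 N, if the wrist force passes 120 N, or if a joint passes its speed limit or range.

## Robot

A 7-joint arm with a two-finger parallel gripper is mounted at the origin on the work surface. World frame = base frame: x ahead of the robot, y to its left, z up, the work surface at z = 0. Lengths are in m, angles in rad, forces in N, time in s.
With the tool pointing down it reaches from about 0.425 to 0.95 m from the base axis. Payload 4.7 kg.
Tool frame: the origin (TCP) lies at the very end of the fingers, on their centre line; the grasp point (between the pads) lies 19 mm behind it; z points along the fingers, y is the line along which they close (so a half turn about z gives the same grasp; the last joint's range is limited). The gripper opens to 87 mm and grips with 3 to 60 N. Pads are 19 mm wide; open, the fingers measure 117 mm over their backs; the gripper's body (75 mm by 190 mm) begins 51 mm behind the grasp point.
Start: joints at [-1.282, 0.469, -0.049, 1.532, 0.024, 1.141, -0.082], TCP at [0.211, 0.641, 0.223] pointing down, gripper open.
Joint ranges: [-2.59, 2.59], [-0.33, 1.99], [-1.39, 1.29], [0.1, 2.45], [-1.04, 4.18], [0.21, 1.99], [-2.66, 2.66]. Speed limits (rad/s): [2.57, 2.57, 3.14, 3.14, 3.14, 3.14, 3.14].

## Interface

Orientations are given as a rotation vector (axis times angle).
In Python, from workcell import * gives the robot as it stands.
- The arm moves only by the tool step_arm, never from a script. Its argument "targets" is a list of rows, each an object with "twist": the turn, a rotation vector about the tool's x, y, z in degrees, a list of three; "translation": the shift along the tool's x, y, z in m, a list of three; "grip": the finger opening in m, from 0 to 0.087. In form: [{"twist": [rx, ry, rz], "translation": [tx, ty, tz], "grip": grip}, ...]. A call has 1 to 5 rows; each row is the pose to reach, as a shift and turn from the pose commanded when the call began, along the tool's axes at that moment; what a row does not reach only later rows make up. A row lasts 1/8 s, in which the tool goes at most 62.5 mm and 10.7 degrees, less where a joint would pass 70% of its speed; a pose out of reach is approached as far as the arm can. A call with a gripper value outside its range is refused whole. The fingers move at their own pace and stop on an object; the grip force is fixed at half the most. Time passes only in rows, so rows that repeat a pose let the fingers close. It gives the time, the measured TCP pose, the force, the opening and the grip force at its end, in the units of the state.
- state(): the state, without advancing time (a new reading comes with each control period).
- capture(name): name is "scene" or "top" or "wrist"; returns a dict with "img" (480x640x3 uint8, red, green, blue), "camera_matrix" (3x3 intrinsics, pixels), "rvec" (rotation vector, rad) and "tvec" (3), from world to camera coordinates, as OpenCV has them; the wrist camera has in their place "mount" (4x4, takes a point from camera to tool coordinates, whose origin is the TCP and whose axes are the flange's). Camera axes: x right, y down, z forward; pixel columns grow to the right and rows downward; lengths in m; the calibration is good to about 2 mm. A picture is of the moment at which its call begins: read the wrist's pose just before it. There is no depth.
- hand_in(): hands the job in; it is judged then, once.
The state is a dict: "time_s": time; "joint_positions": joint angles; "joint_velocities": joint speeds; "tau": joint torques, N m; "position": TCP position; "eef_rot": TCP orientation; "contact_force": force on the tool from outside, world axes, zero at the start; "moment": the same for the moment, N m; "gripper_width": opening from 0.0 (shut) to 1.0 (fully open); "finger_force": force on a finger pad.
Only numpy, scipy, OpenCV 4.12 (cv2) and the standard library are available. Lean on these libraries where they do the work, as an engineer would, in place of code of your own. Each camera call takes 0.05 s, during which the arm holds its last target. There are 200 camera calls.

## Working session

There is one attempt and no reset: what is moved stays moved. The work goes in short steps, Python scripts to look and compute and a tool call to move; the robot and the scene stay as the last step left them, time stands still between calls to the robot, and variables do not carry over. Pictures are saved under pics/ and viewed, at most 10 in all, crops included, and the job is handed in when it is done.

Besides the shell and the picture viewer there is one more tool, called after ">>>" by a JSON object that holds its "method" and its "body", one argument or row to a line. step_arm: Moves the arm, as the interface text tells. Its arguments: {"type":"object","properties":{"targets":{"type":"array","items":{"type":"object","properties":{"twist":{"type":"array","items":{"type":"number"}},"translation":{"type":"array","items":{"type":"number"}},"grip":{"type":"number"}}}}},"required":["targets"]}

```bash
mkdir -p pics; ls; python3 - <<'E'
from workcell import *
import cv2,numpy as np,json,pickle
s=state();print(s)
d={}
for n in("scene","top","wrist"):
    c=capture(n);d[n]=c;print(n,{k:np.round(v,3).tolist() for k,v in c.items() if k!="img"})
pickle.dump(d,open("c0.pkl","wb"))
for n in d: cv2.imwrite(f"pics/{n}0.png",d[n]["img"][:,:,::-1])
E
```

```text
pics
{'time_s': 0.0, 'joint_positions': array([-1.28188337,  0.46943631, -0.04860187,  1.53368286,  0.02411974,
        1.14100296, -0.08227945]), 'joint_velocities': array([ 5.60958976e-04, -3.51115427e-04, -8.25079709e-05,  3.81863083e-04,
       -8.14998264e-04,  1.04917147e-03,  2.62779812e-03]), 'tau': array([-1.71181191e-04, -5.07983816e+01, -8.09501507e-02, -2.36146832e+01,
       -6.13696757e-02,  3.80066223e-02,  1.84672535e-04]), 'position': array([0.21073555, 0.64063178, 0.22150761]), 'eef_rot': array([-4.96982807e-01, -3.10180729e+00,  3.03191366e-03]), 'contact_force': array([-0.30852418,  0.07324611,  0.01987084]), 'moment': array([-0.05082008, -0.03333748,  0.04635129]), 'finger_force': 0.0, 'gripper_width': 0.9984863239242818}
scene {'camera_matrix': [[516.585, 0.0, 322.168], [0.0, 516.585, 243.222], [0.0, 0.0, 1.0]], 'rvec': [2.036, 0.784, -0.438], 'tvec': [-0.269, -0.022, 1.764]}
top {'camera_matrix': [[556.401, 0.0, 331.225], [0.0, 556.401, 238.995], [0.0, 0.0, 1.0]], 'rvec': [2.184, -2.151, 0.13], 'tvec': [-0.108, 0.488, 1.497]}
wrist {'camera_matrix': [[408.322, 0.0, 315.885], [0.0, 408.322, 237.664], [0.0, 0.0, 1.0]], 'mount': [[-0.001, -0.958, -0.286, 0.079], [1.0, -0.001, -0.001, -0.0], [0.0, -0.286, 0.958, -0.162], [0.0, 0.0, 0.0, 1.0]]}
```

View pics/scene0.png

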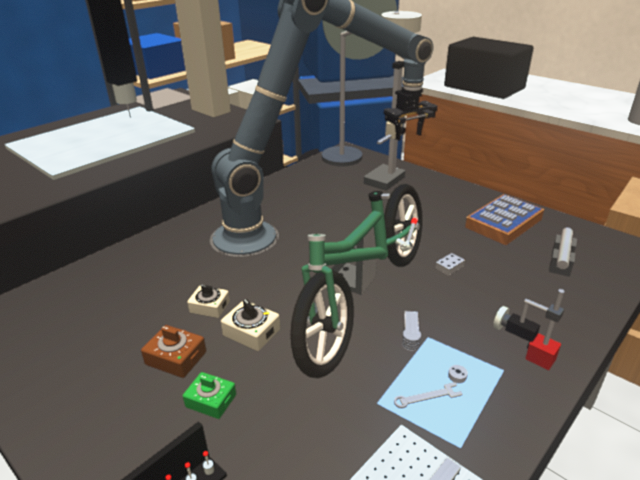

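View pics/top0.png

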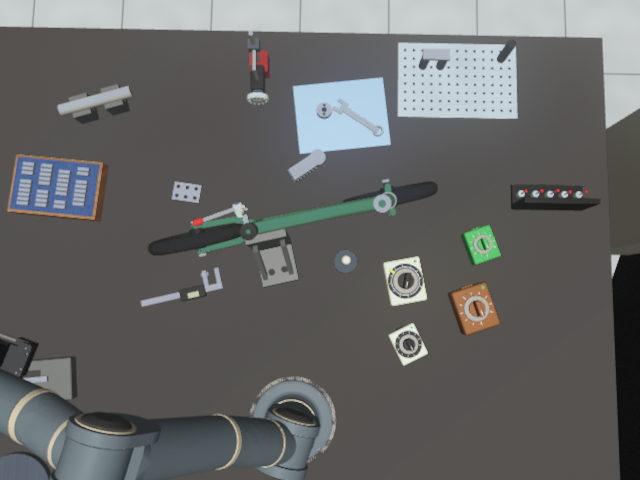

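The scene view shows the bike leaning on its angle plate. The top view shows the large cream controller at about (405,281), the head tube at (384,203), the seat tube at (250,231), the red kickstand foot at (197,222) and the angle plate at (275,260).

```bash
cat > h.py <<'E'
import cv2,numpy as np,pickle
from scipy.spatial.transform import Rotation as Ro
np.set_printoptions(precision=4,suppress=True)
def cam(c,s=None):
    if "mount" in c:
        T=np.eye(4);T[:3,:3]=Ro.from_rotvec(s["eef_rot"]).as_matrix();T[:3,3]=s["position"]
        M=T@c["mount"];return M[:3,3],M[:3,:3]
    R=cv2.Rodrigues(np.array(c["rvec"]))[0];return -R.T@np.ravel(c["tvec"]),R.T
def ray(c,uv,s=None):
    o,R=cam(c,s);d=R@np.linalg.inv(c["camera_matrix"])@np.array([uv[0],uv[1],1.]);return o,d/np.linalg.norm(d)
def onz(c,uv,z,s=None):
    o,d=ray(c,uv,s);return o+d*(z-o[2])/d[2]
def tri(r1,r2):
    (a,d),(b,e)=r1,r2;t=np.linalg.lstsq(np.c_[d,-e],b-a,rcond=None)[0]
    p,q=a+d*t[0],b+e*t[1];return (p+q)/2,np.linalg.norm(p-q)
def proj(c,p,s=None):
    o,R=cam(c,s);q=c["camera_matrix"]@(R.T@(np.array(p)-o));return q[:2]/q[2]
def blobs(m,mn=3):
    n,l,st,ce=cv2.connectedComponentsWithStats(m.astype(np.uint8));return [(st[i,4],ce[i].round(1).tolist()) for i in range(1,n) if st[i,4]>=mn]
E
python3 - <<'E'
from h import *
d=pickle.load(open("c0.pkl","rb"));t=d["top"];sc=d["scene"]
hsv=lambda i:cv2.cvtColor(i,cv2.COLOR_RGB2HSV)
for n in("top","scene"):
    H=hsv(d[n]["img"]);h,S,v=H[...,0].astype(int),H[...,1],H[...,2]
    print(n,"red",blobs(((h<6)|(h>174))&(S>170)&(v>120)),"yel",blobs((h>20)&(h<33)&(S>120)&(v>120)))
print("dial",onz(t,(405,281),.099),"head",onz(t,(384,203),.331*.978),"seat",onz(t,(250,231),.30*.978+.0))
print("head tri",tri(ray(t,(384,203)),ray(sc,(317,238))),"seat tri",tri(ray(t,(250,231)),ray(sc,(376,196))))
a=t["img"][245:315,370:440];b=t["img"][170:270,140:300]
A=cv2.resize(a,(500,500),interpolation=cv2.INTER_CUBIC)
s=sc["img"][170:380,290:430]
B=cv2.resize(s,(300,450),interpolation=cv2.INTER_CUBIC)
B=np.vstack([B,np.zeros((50,300,3),np.uint8)])
cv2.imwrite("pics/crop1.png",np.hstack([A,B])[:,:,::-1])
E
```

```text
top red [(np.int32(8), [541.1, 190.1]), (np.int32(7), [557.3, 190.0]), (np.int32(6), [525.5, 191.0]), (np.int32(8), [569.9, 191.1]), (np.int32(7), [585.7, 191.0]), (np.int32(50), [197.4, 221.5])] yel [(np.int32(9), [392.1, 271.2])]
scene red [(np.int32(23), [413.5, 220.2]), (np.int32(485), [544.7, 349.0]), (np.int32(9), [530.3, 353.3]), (np.int32(3), [536.7, 362.3]), (np.int32(24), [205.1, 453.1]), (np.int32(24), [187.0, 464.5]), (np.int32(27), [167.9, 476.7])] yel [(np.int32(15), [265.7, 312.9])]
dial [ 0.3747 -0.2925  0.099 ] head [ 0.5383 -0.214   0.3237] seat [0.4746 0.0858 0.2934]
head tri (array([ 0.5408, -0.2112,  0.325 ]), np.float64(0.0076292710100182865)) seat tri (array([0.478 , 0.0889, 0.2887]), np.float64(0.007208941098559169))
```

View pics/crop1.png

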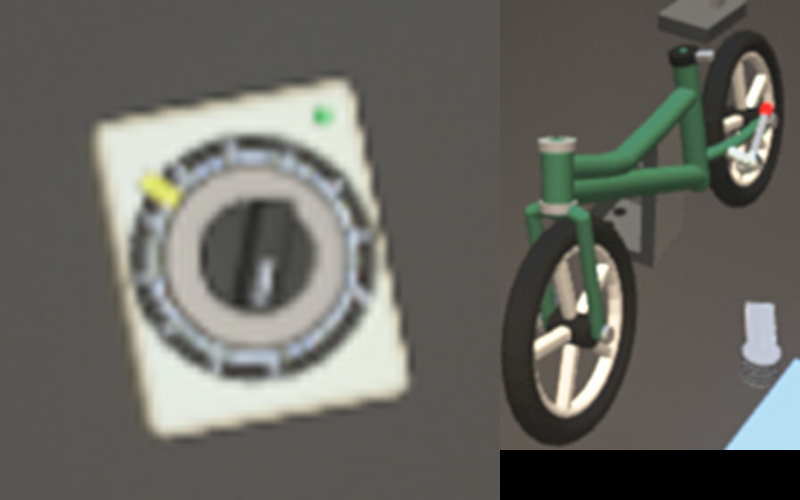

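The crop shows the dial's pointer towards image-down, slightly right, with the tab at upper left. That makes about 134° clockwise to turn. The dial axis is near (0.375,-0.292).

>>> {"method": "step_arm", "body": {
  "targets": [
    {"twist":[0,0,0],"translation":[-0.02,-0.015,-0.058],"grip":0.087},
    {"twist":[0,0,0],"translation":[-0.05,-0.035,-0.11],"grip":0.087},
    {"twist":[0,0,0],"translation":[-0.085,-0.06,-0.155],"grip":0.087},
    {"twist":[0,0,0],"translation":[-0.125,-0.09,-0.195],"grip":0.087},
    {"twist":[0,0,0],"translation":[-0.165,-0.12,-0.23],"grip":0.087}
  ]
}}

```text
time_s: 0.78
position: [0.3301, 0.4751, 0.4532]
eef_rot: [0.496, 3.102, 0.001]
contact_force: [0.5, 1.0, -0.1]
gripper_width: 1.0
finger_force: 0.0
```

>>> {"method": "step_arm", "body": {
  "targets": [
    {"twist":[0,0,0],"translation":[-0.042,-0.043,0],"grip":0.087},
    {"twist":[0,0,0],"translation":[-0.084,-0.086,0],"grip":0.087},
    {"twist":[0,0,0],"translation":[-0.126,-0.13,0],"grip":0.087},
    {"twist":[0,0,0],"translation":[-0.168,-0.173,0],"grip":0.087},
    {"twist":[0,0,0],"translation":[-0.208,-0.216,0],"grip":0.087}
  ]
}}

```text
time_s: 1.4
position: [0.4601, 0.2042, 0.4517]
eef_rot: [-0.498, -3.102, -0.0]
contact_force: [0.2, 0.2, 0.3]
gripper_width: 0.997
finger_force: 0.0
```

```bash
cat >> h.py <<'E'
def down(az): # tool down, tool x at azimuth az (deg)
    a=np.radians(az);x=np.array([np.cos(a),np.sin(a),0]);z=np.array([0,0,-1.]);return np.c_[x,np.cross(z,x),z]
def go(s,p,R=None):
    C=Ro.from_rotvec(s["eef_rot"]).as_matrix()
    print("tr",C.T@(np.array(p)-s["position"]), "tw",None if R is None else np.degrees(Ro.from_matrix(C.T@R).as_rotvec()))
def show(s):
    C=Ro.from_rotvec(s["eef_rot"]).as_matrix()
    print(s["time_s"],s["position"],"q",s["joint_positions"],"xaz",np.degrees(np.arctan2(C[1,0],C[0,0])),"z",C[:,2],"F",s["contact_force"],s["moment"],s["gripper_width"],s["finger_force"])
E
python3 -c "
from workcell import *;from h import *
s=state();show(s);go(s,(.45,-.05,.45));go(s,(.375,-.2925,.25),down(187))"
```

```text
1.4 [0.4601 0.2042 0.4517] q [-0.7249  0.0554  0.2392  1.57   -0.0133  1.5177  0.7674] xaz 161.77514130967907 z [-0.      0.0002 -1.    ] F [0.1705 0.1911 0.3348] [-0.0002 -0.0428  0.0494] 0.9970153647004303 0.0
tr [-0.0699 -0.2446  0.0017] tw None
tr [-0.0745 -0.4984  0.2016] tw [  0.01    -0.0022 -25.2249]
```

>>> {"method": "step_arm", "body": {
  "targets": [
    {"twist":[0,0,-5],"translation":[-0.014,-0.05,0],"grip":0.087},
    {"twist":[0,0,-10],"translation":[-0.028,-0.1,0],"grip":0.087},
    {"twist":[0,0,-15],"translation":[-0.042,-0.15,0],"grip":0.087},
    {"twist":[0,0,-20],"translation":[-0.056,-0.2,0],"grip":0.087},
    {"twist":[0,0,-25],"translation":[-0.07,-0.245,0],"grip":0.087}
  ]
}}

```text
time_s: 2.02
position: [0.4489, -0.0504, 0.4518]
eef_rot: [-0.189, 3.136, 0.001]
contact_force: [-0.0, 0.4, 0.2]
gripper_width: 1.002
finger_force: 0.0
```

```bash
python3 -c "
from workcell import *;from h import *
s=state();show(s);go(s,(.375,-.2925,.25),down(187))"
```

```text
2.025 [ 0.4489 -0.0504  0.4518] q [-0.4915 -0.0611  0.4841  1.6761  0.028   1.5195  1.6819] xaz -173.08518655396855 z [ 0.0002  0.0005 -1.    ] F [-0.0232  0.3501  0.1818] [ 0.0255 -0.0626 -0.0045] 1.001801132644872 0.0
tr [ 0.1026 -0.2315  0.2016] tw [ 0.0267  0.0119 -0.0852]
```

>>> {"method": "step_arm", "body": {
  "targets": [
    {"twist":[0,0,0],"translation":[0.025,-0.057,0],"grip":0.087},
    {"twist":[0,0,0],"translation":[0.05,-0.114,0],"grip":0.087},
    {"twist":[0,0,0],"translation":[0.075,-0.17,0.01],"grip":0.087},
    {"twist":[0,0,0],"translation":[0.1,-0.22,0.03],"grip":0.087},
    {"twist":[0,0,0],"translation":[0.103,-0.232,0.09],"grip":0.087}
  ]
}}

```text
time_s: 2.65
position: [0.3738, -0.2958, 0.3634]
eef_rot: [-0.174, 3.13, -0.006]
contact_force: [0.8, 0.3, -0.9]
gripper_width: 1.0
finger_force: 0.0
```

>>> {"method": "step_arm", "body": {
  "targets": [
    {"twist":[0,0,0],"translation":[0,0,0.06],"grip":0.087},
    {"twist":[0,0,0],"translation":[0,0,0.11],"grip":0.087},
    {"twist":[0,0,0],"translation":[0,0,0.11],"grip":0.087}
  ]
}}

```text
time_s: 3.02
position: [0.3724, -0.2893, 0.2491]
eef_rot: [0.184, -3.129, -0.005]
contact_force: [0.3, -0.7, 0.1]
gripper_width: 1.001
finger_force: 0.0
```

```bash
python3 -c "
from workcell import *;from h import *
s=state();show(s);c=capture('wrist');pickle.dump((s,c),open('w1.pkl','wb'))
print(proj(c,(.375,-.2925,.099),s))
H=cv2.cvtColor(c['img'],cv2.COLOR_RGB2HSV);h,S,v=H[...,0].astype(int),H[...,1],H[...,2]
print('yel',blobs((h>20)&(h<33)&(S>120)&(v>120),10))
cv2.imwrite('pics/w1.png',c['img'][:,:,::-1])
"
```

```text
3.025 [ 0.3724 -0.2893  0.2491] q [-0.2024  0.1265  0.8615  1.9939 -0.1063  1.0753  2.3951] xaz -173.25755769139448 z [-0.0076  0.0028 -1.    ] F [ 0.3337 -0.6812  0.1167] [0.0274 0.0461 0.0208] 1.0014766734465845 0.0
[311.4672 224.53  ]
yel [(np.int32(120), [342.0, 246.0]), (np.int32(127), [549.0, 339.5]), (np.int32(125), [81.9, 340.9]), (np.int32(91), [82.8, 379.6]), (np.int32(77), [546.9, 382.9])]
```

View pics/w1.png

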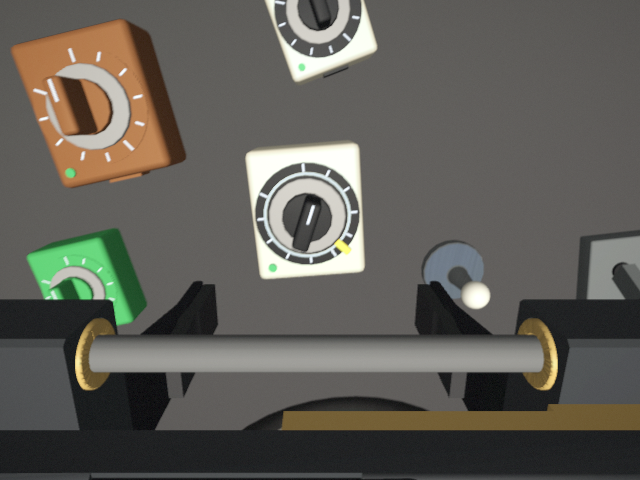

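The wrist view shows the cream controller's dial centred near (307,215), with the pointer line from (308,223) to (313,205) and the yellow tab at (342,246).

```bash
python3 -c "
from h import *
s,c=pickle.load(open('w1.pkl','rb'));im=c['img']
g=cv2.cvtColor(im,cv2.COLOR_RGB2GRAY)
yy,xx=np.mgrid[:480,:640]
m=((g<90)&(np.hypot(xx-307,yy-213)<58)).astype(np.uint8)
cs,_=cv2.findContours(m,cv2.RETR_EXTERNAL,cv2.CHAIN_APPROX_NONE)
k=max(cs,key=cv2.contourArea);e=cv2.fitEllipse(k);print('ring',e)
ctr=onz(c,e[0],.056,s);print('centre',ctr)
tab=onz(c,(342,246),.057,s);print('tab',tab,np.linalg.norm((tab-ctr)[:2]))
p=(g>150)&(np.hypot(xx-309,yy-215)<24)&(np.array(cv2.cvtColor(im,cv2.COLOR_RGB2HSV))[...,1]<60)
P=blobs(p,4);print(P)
n,l,st,ce=cv2.connectedComponentsWithStats(p.astype(np.uint8))
i=min(range(1,n),key=lambda i:np.hypot(*(ce[i]-(311,214))))
y,x=np.nonzero(l==i);W=np.array([onz(c,(a,b),.099,s)[:2] for a,b in zip(x,y)])
mu=W.mean(0);d=np.linalg.svd(W-mu)[2][0];
d=d*np.sign(d@(mu-ctr[:2]));az=np.degrees(np.arctan2(d[1],d[0]))
print('mid',mu,'off',mu-ctr[:2],'az',az,'spread',(W-mu)@d@((W-mu)@d)/len(W), ((W-mu)@d).min(),((W-mu)@d).max())
t=tab-ctr;taz=np.degrees(np.arctan2(t[1],t[0]));print('tab az',taz,'turn cw',(az-taz)%360)
go(s,(ctr[0],ctr[1],.092-.019-.0+.0),down(az))
"
```

```text
ring ((306.2857971191406, 219.5251007080078), (46.188053131103516, 54.605247497558594), 10.820680618286133)
centre [ 0.3819 -0.2967  0.056 ]
tab [ 0.4026 -0.2617  0.057 ] 0.04064962488136206
[(np.int32(87), [322.9, 200.8]), (np.int32(76), [310.1, 214.4])]
mid [ 0.367  -0.2945] off [-0.0149  0.0022] az 169.15631665576856 spread 2.3016812871474024e-05 -0.008342636820505437 0.008134875162831602
tab az 59.50743583996435 turn cw 109.6488808158042
tr [-0.0098 -0.0091  0.176 ] tw [ 0.1477 -0.4442 17.5853]
```

```bash
python3 -c "
from workcell import *;from h import *
s=state();show(s);go(s,(.378,-.297,.14),down(169));go(s,(.378,-.297,.074),down(169))"
```

```text
3.075 [ 0.3743 -0.2907  0.2516] q [-0.2028  0.1242  0.8619  1.9894 -0.1058  1.0757  2.3948] xaz -173.23561486924513 z [-0.0025  0.0004 -1.    ] F [ 0.2251 -0.4872  1.1131] [-0.0021  0.017   0.0016] 0.9993279690676662 0.0
tr [-0.0032 -0.0068  0.1116] tw [ 0.0177 -0.1429 17.7643]
tr [-0.0034 -0.0068  0.1776] tw [ 0.0177 -0.1429 17.7643]
```

>>> {"method": "step_arm", "body": {
  "targets": [
    {"twist":[0,0,9],"translation":[-0.003,-0.007,0.05],"grip":0.087},
    {"twist":[0,0,18],"translation":[-0.003,-0.007,0.09],"grip":0.087},
    {"twist":[0,0,18],"translation":[-0.003,-0.007,0.09],"grip":0.087},
    {"twist":[0,0,18],"translation":[-0.003,-0.007,0.09],"grip":0.087}
  ]
}}

```text
time_s: 3.58
position: [0.3805, -0.2987, 0.1644]
eef_rot: [0.302, 3.123, -0.002]
contact_force: [-0.6, 0.3, 0.8]
gripper_width: 1.0
finger_force: 0.0
```

```bash
cat > dial.py <<'E'
from workcell import *;from h import *
import sys
s=state();show(s);c=capture('wrist');im=c['img']
H=cv2.cvtColor(im,cv2.COLOR_RGB2HSV);h,S,v=[H[...,i].astype(int) for i in range(3)]
Y=[b for b in blobs((h>20)&(h<33)&(S>120)&(v>120),10)];print(Y)
C0=np.array([.378,-.297,.056])
Y=[onz(c,b[1],.057,s) for b in Y];tab=min(Y,key=lambda p:np.linalg.norm(p-C0));print('tab',tab)
# white pointer: warp knob-top plane z=.099 to a metric image (1 px = .25 mm)
q=np.array([proj(c,(C0[0]+a,C0[1]+b,float(sys.argv[1]) if len(sys.argv)>1 else .099),s) for a,b in((.05,.05),(.05,-.05),(-.05,-.05),(-.05,.05))],np.float32)
M=lambda q:cv2.warpPerspective(im,cv2.getPerspectiveTransform(q,np.float32([[0,0],[400,0],[400,400],[0,400]])),(400,400))
q2=np.array([proj(c,(C0[0]+a,C0[1]+b,.056),s) for a,b in((.05,.05),(.05,-.05),(-.05,-.05),(-.05,.05))],np.float32)
cv2.imwrite('pics/'+sys.argv[2],np.hstack([M(q),M(q2)])[:,:,::-1])
E
python3 dial.py .099 d1.png
```

```text
3.575 [ 0.3805 -0.2987  0.1644] q [-0.1451  0.2915  0.8768  2.0796 -0.2903  0.8888  2.2735] xaz 168.95444167253098 z [ 0.0043 -0.0019 -1.    ] F [-0.6204  0.3368  0.7908] [-0.0126 -0.0177 -0.0582] 0.9999091923647138 0.0
[(np.int32(221), [375.9, 254.3]), (np.int32(91), [80.8, 342.9]), (np.int32(105), [550.6, 343.7]), (np.int32(121), [81.9, 379.3]), (np.int32(124), [549.7, 380.2])]
tab [ 0.4022 -0.2611  0.057 ]
```

View pics/d1.png

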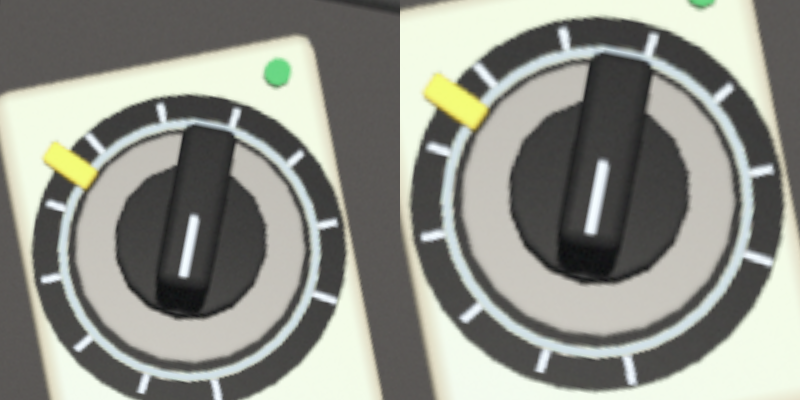

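The rectified view shows the dial axis at about (0.3765,-0.2965), the pointer azimuth at about 170.5° and the tab azimuth at about 54°. That makes about 116.5° clockwise to turn.

```bash
python3 -c "
from workcell import *;from h import *
s=state();show(s);go(s,(.3765,-.2965,.074),down(170.5))"
```

```text
3.625 [ 0.3804 -0.2986  0.1644] q [-0.1452  0.2911  0.8769  2.0799 -0.2907  0.8884  2.2734] xaz 168.92640686713182 z [ 0.0048 -0.0018 -1.    ] F [-0.5536 -0.3809  0.6042] [ 0.0407 -0.0158  0.0483] 0.9987326558194267 0.0
tr [0.0047 0.0014 0.0904] tw [-0.0507  0.2913 -1.5737]
```

>>> {"method": "step_arm", "body": {
  "targets": [
    {"twist":[0,0.3,-1.5],"translation":[0.0045,0.0015,0.04],"grip":0.087},
    {"twist":[0,0.3,-1.5],"translation":[0.0045,0.0015,0.08],"grip":0.087},
    {"twist":[0,0.3,-1.5],"translation":[0.0045,0.0015,0.09],"grip":0.05},
    {"twist":[0,0.3,-1.5],"translation":[0.0045,0.0015,0.09],"grip":0.03},
    {"twist":[0,0.3,-1.5],"translation":[0.0045,0.0015,0.09],"grip":0.0}
  ]
}}

```text
time_s: 4.25
position: [0.3757, -0.296, 0.0735]
eef_rot: [-0.265, -3.129, 0.001]
contact_force: [0.3, -0.0, 0.2]
gripper_width: 0.743
finger_force: 0.0
```

>>> {"method": "step_arm", "body": {
  "targets": [
    {"twist":[0,0,0],"translation":[0,0,0],"grip":0.0},
    {"twist":[0,0,0],"translation":[0,0,0],"grip":0.0},
    {"twist":[0,0,0],"translation":[0,0,0],"grip":0.0}
  ]
}}

```text
time_s: 4.62
position: [0.3746, -0.2951, 0.072]
eef_rot: [-0.265, -3.126, -0.001]
contact_force: [-0.3, 0.0, -1.7]
gripper_width: 0.401
finger_force: 0.0
```

```bash
python3 -c "
from workcell import *;from h import *
s=state();show(s)"
```

```text
4.625 [ 0.3746 -0.2951  0.072 ] q [-0.0172  0.4401  0.7509  2.1645 -0.462   0.704   2.4495] xaz 170.301211013931 z [-0.0048  0.001  -1.    ] F [-0.3065  0.0285 -1.7093] [ 0.0293  0.0561 -0.0235] 0.4013419593948354 0.0
```

>>> {"method": "step_arm", "body": {
  "targets": [
    {"twist":[0,0,0],"translation":[0,0,0],"grip":0.0},
    {"twist":[0,0,0],"translation":[0,0,0],"grip":0.0},
    {"twist":[0,0,0],"translation":[0,0,0],"grip":0.0},
    {"twist":[0,0,0],"translation":[0,0,0],"grip":0.0}
  ]
}}

```text
time_s: 5.12
position: [0.3744, -0.295, 0.0718]
eef_rot: [-0.265, -3.125, -0.001]
contact_force: [-0.2, -0.4, 0.3]
gripper_width: 0.16
finger_force: 30.0
```

>>> {"method": "step_arm", "body": {
  "targets": [
    {"twist":[0,0,10],"translation":[0,0.0003,0],"grip":0},
    {"twist":[0,0,20],"translation":[-0.0001,0.0007,0],"grip":0},
    {"twist":[0,0,30],"translation":[-0.0003,0.001,0],"grip":0},
    {"twist":[0,0,40],"translation":[-0.0005,0.0013,0],"grip":0},
    {"twist":[0,0,50],"translation":[-0.0007,0.0015,0],"grip":0}
  ]
}}

```text
time_s: 5.75
position: [0.376, -0.2928, 0.0718]
eef_rot: [-1.568, -2.716, -0.0]
contact_force: [0.7, 1.0, -1.3]
gripper_width: 0.158
finger_force: 30.0
```

>>> {"method": "step_arm", "body": {
  "targets": [
    {"twist":[0,0,10],"translation":[0,0.0003,0],"grip":0},
    {"twist":[0,0,20],"translation":[-0.0001,0.0007,0],"grip":0},
    {"twist":[0,0,30],"translation":[-0.0003,0.001,0],"grip":0},
    {"twist":[0,0,40],"translation":[-0.0005,0.0013,0],"grip":0},
    {"twist":[0,0,50],"translation":[-0.0007,0.0015,0],"grip":0}
  ]
}}

```text
time_s: 6.38
position: [0.3787, -0.2926, 0.0718]
eef_rot: [-2.57, -1.801, 0.001]
contact_force: [2.9, 1.8, -0.9]
gripper_width: 0.155
finger_force: 30.0
```

>>> {"method": "step_arm", "body": {
  "targets": [
    {"twist":[0,0,8],"translation":[0,0.0003,0],"grip":0},
    {"twist":[0,0,16.5],"translation":[-0.0001,0.0006,0],"grip":0},
    {"twist":[0,0,16.5],"translation":[-0.0001,0.0006,0],"grip":0},
    {"twist":[0,0,16.5],"translation":[-0.0001,0.0006,0],"grip":0}
  ]
}}

```text
time_s: 6.88
position: [0.3795, -0.2931, 0.0718]
eef_rot: [-2.796, -1.425, 0.002]
contact_force: [5.6, 1.6, -1.1]
gripper_width: 0.156
finger_force: 30.0
```

```bash
python3 -c "
from workcell import *;from h import *
s=state();show(s)"
```

```text
6.875 [ 0.3795 -0.2931  0.0718] q [-0.3085  0.7058  1.2373  2.1707 -0.8757  0.9238  0.8356] xaz 54.012181519546694 z [-0.0025  0.0024 -1.    ] F [ 5.6042  1.5878 -1.0724] [ 0.4927 -1.2568 -0.0696] 0.15643080988747027 29.999720519408584
```

>>> {"method": "step_arm", "body": {
  "targets": [
    {"twist":[0,0,0],"translation":[0,0,0],"grip":0.06},
    {"twist":[0,0,0],"translation":[0,0,0],"grip":0.06},
    {"twist":[0,0,0],"translation":[0,0,0],"grip":0.06},
    {"twist":[0,0,0],"translation":[0,0,-0.05],"grip":0.06},
    {"twist":[0,0,0],"translation":[0,0,-0.1],"grip":0.05}
  ]
}}

```text
time_s: 7.5
position: [0.3772, -0.2942, 0.1722]
eef_rot: [-2.799, -1.419, 0.013]
contact_force: [0.5, 0.8, -0.1]
gripper_width: 0.562
finger_force: 0.0
```

>>> {"method": "step_arm", "body": {
  "targets": [
    {"twist":[0,0,0],"translation":[0,0,-0.03],"grip":0.03},
    {"twist":[0,0,0],"translation":[0,0,-0.03],"grip":0.0},
    {"twist":[0,0,0],"translation":[0,0,-0.03],"grip":0.0}
  ]
}}

```text
time_s: 7.88
position: [0.3777, -0.2934, 0.201]
eef_rot: [-2.798, -1.419, 0.007]
contact_force: [-1.0, 0.4, -0.4]
gripper_width: 0.323
finger_force: 0.0
```

```bash
python3 dial.py .099 d2.png; python3 - <<'E'
from h import *
from workcell import *
# bike/kickstand from start pictures
d=pickle.load(open("c0.pkl","rb"));t=d["top"];sc=d["scene"]
print("foot",tri(ray(t,(197.4,221.5)),ray(sc,(413.5,220.2))))
# fresh top: pointer check + green centreline
c=capture("top");cv2.imwrite("pics/top1.png",c["img"][:,:,::-1])
E
```

```text
7.875 [ 0.3777 -0.2934  0.201 ] q [-0.4346  0.3646  1.272   2.0511 -0.4069  1.0233  0.4086] xaz 53.79811519748715 z [-0.0062  0.0021 -1.    ] F [-0.9727  0.4203 -0.4407] [-0.0868  0.1153  0.036 ] 0.3227259000667105 0.0
[(np.int32(44), [320.0, 172.1]), (np.int32(11), [313.0, 168.0]), (np.int32(116), [406.5, 342.5]), (np.int32(111), [225.2, 343.2]), (np.int32(90), [406.3, 378.9]), (np.int32(83), [225.4, 379.1])]
tab [ 0.4014 -0.2645  0.057 ]
foot (array([0.5139, 0.2372, 0.1619]), np.float64(0.0026289658624683815))
```

View pics/d2.png

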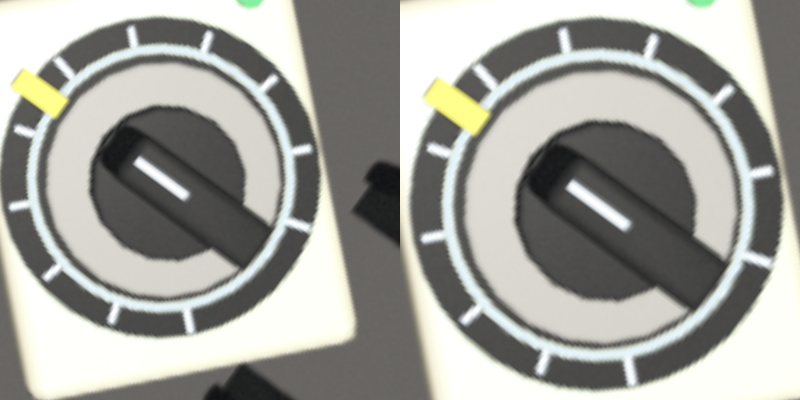

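The rectified view shows the pointer at about 54.6° against the tab at about 54.5°, so the dial is set. Next is the kickstand. I'll fit the bike's pose from the three triangulated points.

```bash
cat > bike.py <<'E'
from h import *
from scipy.optimize import least_squares
a=np.radians(12);L=np.array([[np.cos(a),0,-np.sin(a)],[0,1,0],[np.sin(a),0,np.cos(a)]])
def foot(b):
    b=np.radians(b);return np.array([.055,.135,.125])+.112*(np.cos(b)*np.array([0,1,0])+np.sin(b)*np.array([.5,0,-.866]))
def Rz(w): return Ro.from_euler('z',w).as_matrix()
def W(p,l,lean=L): return np.array([p[0],p[1],p[3] if len(p)>3 else .002])+Rz(p[2])@lean@np.array(l)
loc=[(0,-.204,.331),(0,.104,.300),foot(-15)]
def fit(obs):
    r=least_squares(lambda p:np.ravel([W(p,l)-o for l,o in zip(loc,obs)]),[.55,0,.22,.002]);return r.x,r.fun.reshape(-1,3)
E
python3 - <<'E'
from bike import *
from workcell import *
p,res=fit([(.5408,-.2112,.325),(.478,.0889,.2887),(.5139,.2372,.1619)])
print(p,np.degrees(p[2]));print(res);np.save("p.npy",p)
print("foot",W(p,foot(-15)),"tube",W(p,(0,-.045,.244)),"foot40",W(p,foot(40)))
s=state();C=Ro.from_rotvec(s["eef_rot"]).as_matrix();show(s)
go(s,(.42,-.20,.48),down(30))
f=W(p,foot(-15))+Rz(p[2])@[.03,0,0];print(f)
T=down(30);print("B",T.T@(np.array([.48,.02,.48])-[.42,-.20,.48]),T.T@(np.array([f[0],f[1],.40])-[.48,.02,.48]))
E
```

```text
[0.5616 0.0012 0.23   0.001 ] 13.177823156467543
[[ 0.0003 -0.002  -0.0002]
 [-0.0008 -0.0007  0.0058]
 [ 0.0005  0.0027 -0.0056]]
foot [0.5144 0.2399 0.1563] tube [ 0.5225 -0.0542  0.2397] foot40 [0.5853 0.2335 0.0813]
7.975 [ 0.3775 -0.2934  0.2006] q [-0.4344  0.3661  1.2717  2.0513 -0.4066  1.0233  0.4082] xaz 53.78147251634312 z [-0.0079  0.0016 -1.    ] F [-0.1364  0.3066  0.1463] [-0.0923  0.1009  0.0066] 0.2261324032824923 0.0
tr [ 0.0996 -0.0229 -0.2796] tw [-0.373   0.2781 23.7806]
[0.5436 0.2467 0.1563]
B [ 0.162  -0.1605  0.    ] [ 0.1684 -0.1645  0.08  ]
```

>>> {"method": "step_arm", "body": {
  "targets": [
    {"twist":[0,0,0],"translation":[0,0,-0.06],"grip":0.0},
    {"twist":[0,0,6],"translation":[0.02,-0.005,-0.118],"grip":0.0},
    {"twist":[0,0,12],"translation":[0.045,-0.01,-0.174],"grip":0.0},
    {"twist":[0,0,18],"translation":[0.07,-0.016,-0.228],"grip":0.0},
    {"twist":[0,0,24],"translation":[0.1,-0.023,-0.28],"grip":0.0}
  ]
}}

```text
time_s: 8.6
position: [0.4171, -0.2055, 0.4711]
eef_rot: [-3.034, -0.801, 0.007]
contact_force: [0.7, -0.2, -0.4]
gripper_width: 0.002
finger_force: 0.0
```

>>> {"method": "step_arm", "body": {
  "targets": [
    {"twist":[0,0,0],"translation":[0.032,-0.032,0],"grip":0.0},
    {"twist":[0,0,0],"translation":[0.065,-0.065,0],"grip":0.0},
    {"twist":[0,0,0],"translation":[0.097,-0.097,0],"grip":0.0},
    {"twist":[0,0,0],"translation":[0.13,-0.13,0],"grip":0.0},
    {"twist":[0,0,0],"translation":[0.162,-0.16,0],"grip":0.0}
  ]
}}

```text
time_s: 9.22
position: [0.4788, 0.0152, 0.4683]
eef_rot: [-3.034, -0.808, 0.012]
contact_force: [0.4, 0.8, 0.6]
gripper_width: 0.005
finger_force: 0.0
```

>>> {"method": "step_arm", "body": {
  "targets": [
    {"twist":[0,0,4],"translation":[0.035,-0.035,0.0],"grip":0.0},
    {"twist":[0,0,8],"translation":[0.075,-0.075,0.01],"grip":0.0},
    {"twist":[0,0,12],"translation":[0.115,-0.112,0.03],"grip":0.0},
    {"twist":[0,0,17],"translation":[0.15,-0.145,0.055],"grip":0.0},
    {"twist":[0,0,17],"translation":[0.168,-0.164,0.08],"grip":0.0}
  ]
}}

```text
time_s: 9.85
position: [0.5424, 0.2424, 0.3859]
eef_rot: [3.12, 0.354, -0.014]
contact_force: [0.4, 0.6, 0.8]
gripper_width: 0.002
finger_force: 0.0
```

>>> {"method": "step_arm", "body": {
  "targets": [
    {"twist":[0,0,0],"translation":[0,0,0],"grip":0.0},
    {"twist":[0,0,0],"translation":[0,0,0],"grip":0.0}
  ]
}}

```text
time_s: 10.1
position: [0.5431, 0.2373, 0.3899]
eef_rot: [-3.122, -0.346, 0.008]
contact_force: [0.1, 0.5, 0.6]
gripper_width: 0.004
finger_force: 0.0
```

```bash
python3 - <<'E'
from bike import *
from workcell import *
p=np.load("p.npy")
s=state();show(s);c=capture('wrist');pickle.dump((s,c),open('w2.pkl','wb'))
H=cv2.cvtColor(c['img'],cv2.COLOR_RGB2HSV);h,S,v=[H[...,i].astype(int) for i in range(3)]
print('red',blobs(((h<6)|(h>174))&(S>150)&(v>100),15),'pred',proj(c,W(p,foot(-15)),s))
cv2.imwrite('pics/w2.png',c['img'][:,:,::-1])
E
```

```text
10.1 [0.5431 0.2373 0.3899] q [-1.0463  0.2752  0.7407  1.5166 -0.1877  1.427  -1.6463] xaz 12.662003584079384 z [-0.005  -0.0003 -1.    ] F [0.1486 0.4774 0.5955] [-0.0712  0.0947 -0.0237] 0.0037513371210498385 0.0
red [(np.int32(392), [306.7, 225.7])] pred [306.9515 224.3099]
```

View pics/w2.png

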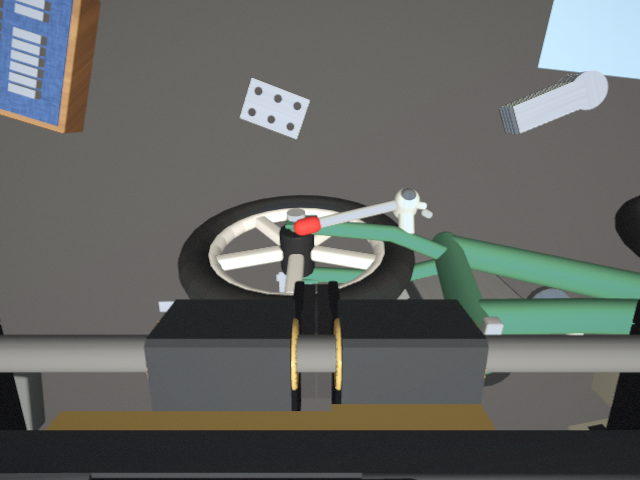

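The wrist view shows the red foot at (307,226) against a prediction of (307,224), so the bike's pose is good. The plate stack at (570,95) and setup block at (275,107) are clear of the path.

```bash
python3 - <<'E'
from bike import *
from workcell import *
p=np.load("p.npy");s=state()
az=np.degrees(p[2]);R=down(az)@Ro.from_euler('y',-10,degrees=True).as_matrix()
e=Rz(p[2])@[1,0,0]
pt=lambda b,h=.010,o=.005: W(p,foot(b))+e*o+[0,0,h]
go(s,pt(-15,.035),R)
P0=pt(-15,.035)
for b in(-15,-6,3,12,21,30,37,44,51,56): print(b,R.T@(pt(b)-P0),pt(b))
E
```

```text
tr [-0.0218 -0.0088  0.1995] tw [-0.1554 -9.793  -0.5442]
-15 [0.0043 0.     0.0246] [0.5192 0.241  0.1663]
-6 [ 0.018  -0.0032  0.0353] [0.5298 0.2468 0.1535]
3 [ 0.0318 -0.0037  0.0461] [0.5411 0.2499 0.1404]
12 [ 0.0455 -0.0014  0.0568] [0.553  0.2503 0.1274]
21 [0.0588 0.0036 0.0672] [0.5651 0.248  0.1149]
30 [0.0713 0.0112 0.0769] [0.5772 0.2431 0.1031]
37 [0.0803 0.0187 0.084 ] [0.5863 0.2375 0.0947]
44 [0.0885 0.0276 0.0904] [0.5951 0.2304 0.0869]
51 [0.0958 0.0377 0.0961] [0.6034 0.222  0.0801]
56 [0.1004 0.0456 0.0996] [0.609  0.2152 0.0758]
```

>>> {"method": "step_arm", "body": {
  "targets": [
    {"twist":[0,-5,0],"translation":[0,-0.004,0.055],"grip":0.0},
    {"twist":[0,-10,0],"translation":[-0.004,-0.008,0.11],"grip":0.0},
    {"twist":[0,-10,0],"translation":[-0.012,-0.009,0.16],"grip":0.0},
    {"twist":[0,-10,0],"translation":[-0.022,-0.009,0.2],"grip":0.0},
    {"twist":[0,-10,0],"translation":[-0.022,-0.009,0.2],"grip":0.0}
  ]
}}

```text
time_s: 10.78
position: [0.5166, 0.2417, 0.1889]
eef_rot: [3.091, 0.344, -0.284]
contact_force: [0.4, 0.9, 0.9]
gripper_width: 0.006
finger_force: 0.0
```

```bash
python3 - <<'E'
from bike import *
from workcell import *
p=np.load("p.npy");s=state();show(s)
R=down(np.degrees(p[2]))@Ro.from_euler('y',-10,degrees=True).as_matrix()
go(s,W(p,foot(-15))+Rz(p[2])@[.005,0,0]+[0,0,.010],R)
E
```

```text
10.775 [0.5166 0.2417 0.1889] q [-0.9639  0.4869  0.6718  1.7284 -0.3353  1.2301 -1.5268] xaz 12.709347158982123 z [-0.1782 -0.0388 -0.9832] F [0.3634 0.8978 0.8736] [-0.0433 -0.1289 -0.0125] 0.006118397418474022 0.0
tr [0.0065 0.0013 0.0218] tw [-0.162   0.5093 -0.4613]
```

>>> {"method": "step_arm", "body": {
  "targets": [
    {"twist":[0,0,0],"translation":[0.0065,0.001,0.021],"grip":0.0},
    {"twist":[0,0,0],"translation":[0.013,-0.001,0.027],"grip":0.0},
    {"twist":[0,0,0],"translation":[0.02,-0.002,0.0325],"grip":0.0},
    {"twist":[0,0,0],"translation":[0.027,-0.0025,0.038],"grip":0.0},
    {"twist":[0,0,0],"translation":[0.034,-0.0025,0.0435],"grip":0.0}
  ]
}}

```text
time_s: 11.4
position: [0.5432, 0.2518, 0.1407]
eef_rot: [3.092, 0.347, -0.278]
contact_force: [-0.8, -0.4, 0.4]
gripper_width: 0.005
finger_force: 0.0
```

```bash
python3 - <<'E'
from bike import *
from workcell import *
p=np.load("p.npy");s=state();show(s)
for n in("top","scene"):
    c=capture(n);H=cv2.cvtColor(c['img'],cv2.COLOR_RGB2HSV);h,S,v=[H[...,i].astype(int) for i in range(3)]
    print(n,'red',[b for b in blobs(((h<6)|(h>174))&(S>150)&(v>100),4) if (n=="top" and b[1][0]<300 and b[1][1]>150) or (n=="scene" and b[1][0]<480 and b[1][1]<400)],[proj(c,W(p,foot(b))).round(1).tolist() for b in(-15,0,10,37,95)])
E
```

```text
11.4 [0.5432 0.2518 0.1407] q [-0.9188  0.5811  0.6403  1.7041 -0.3875  1.1699 -1.487 ] xaz 12.827338032735659 z [-0.174  -0.0373 -0.984 ] F [-0.8482 -0.4178  0.4325] [-0.002  -0.0787  0.0003] 0.005267213529765224 0.0
top red [(np.int32(59), [197.4, 221.4])] [[196.5, 221.2], [195.6, 215.4], [196.6, 211.2], [205.2, 200.1], [241.6, 184.2]]
scene red [(np.int32(28), [413.4, 220.5])] [[413.5, 221.6], [419.5, 228.9], [423.0, 234.3], [429.7, 250.5], [426.7, 280.1]]
```

```bash
python3 - <<'E'
from bike import *
from workcell import *
p=np.load("p.npy");s=state();show(s)
R=Ro.from_rotvec(s["eef_rot"]).as_matrix();e=Rz(p[2])@[1,0,0]
pt=lambda b,h=.003,o=-.002: W(p,foot(b))+e*o+[0,0,h]
P0=pt(-15,.02)
go(s,s["position"]+[0,0,.045]);go(s,P0);
print([np.round(R.T@(pt(b)-P0),4).tolist() for b in(-15,-8,0,8,16)])
P1=pt(16);print([np.round(R.T@(pt(b)-P1),4).tolist() for b in(24,32,40,48,54)])
E
```

```text
11.5 [0.5429 0.2514 0.1401] q [-0.9186  0.5817  0.6401  1.7048 -0.3872  1.1699 -1.4872] xaz 12.80466409173935 z [-0.175  -0.0383 -0.9838] F [-0.4191  0.2785  0.5403] [-0.0606  0.0313 -0.0115] 0.0028491686299782822 0.0
tr [-0.0081 -0.0001 -0.0443] tw None
tr [-0.0383  0.005  -0.0298] tw None
[[0.003, 0.0, 0.0167], [0.0136, -0.0027, 0.0249], [0.026, -0.0039, 0.0345], [0.0383, -0.0029, 0.044], [0.0504, 0.0003, 0.0533]]
[[0.0117, 0.0053, 0.009], [0.0226, 0.0126, 0.0174], [0.0327, 0.0217, 0.0251], [0.0416, 0.0325, 0.0319], [0.0475, 0.0416, 0.0364]]
```

>>> {"method": "step_arm", "body": {
  "targets": [
    {"twist":[0,0,0],"translation":[-0.008,0,-0.044],"grip":0.0},
    {"twist":[0,0,0],"translation":[-0.025,0.003,-0.044],"grip":0.0},
    {"twist":[0,0,0],"translation":[-0.038,0.005,-0.03],"grip":0.0},
    {"twist":[0,0,0],"translation":[-0.038,0.005,-0.03],"grip":0.0}
  ]
}}

```text
time_s: 12.0
position: [0.5113, 0.2391, 0.1771]
eef_rot: [3.092, 0.347, -0.281]
contact_force: [-0.8, -0.7, 0.6]
gripper_width: 0.006
finger_force: 0.0
```

>>> {"method": "step_arm", "body": {
  "targets": [
    {"twist":[0,0,0],"translation":[0.001,0,0.009],"grip":0.0},
    {"twist":[0,0,0],"translation":[0.003,0,0.0167],"grip":0.0},
    {"twist":[0,0,0],"translation":[0.0075,-0.001,0.021],"grip":0.0},
    {"twist":[0,0,0],"translation":[0.0136,-0.003,0.025],"grip":0.0},
    {"twist":[0,0,0],"translation":[0.02,-0.003,0.03],"grip":0.0}
  ]
}}

```text
time_s: 12.62
position: [0.5276, 0.2473, 0.1445]
eef_rot: [3.094, 0.348, -0.273]
contact_force: [2.6, 3.7, 5.2]
gripper_width: 0.009
finger_force: 2.9
```

```bash
cat > red.py <<'E'
from bike import *
from workcell import *
import sys
p=np.load("p.npy");s=state();show(s)
for n in("top","scene"):
    c=capture(n);H=cv2.cvtColor(c['img'],cv2.COLOR_RGB2HSV);h,S,v=[H[...,i].astype(int) for i in range(3)]
    print(n,'red',[b for b in blobs(((h<6)|(h>174))&(S>150)&(v>100),4) if (n=="top" and b[1][0]<300 and b[1][1]>150) or (n=="scene" and 300<b[1][0]<480 and b[1][1]<400)],[proj(c,W(p,foot(b))).round(1).tolist() for b in(-15,0,15,37,95)])
E
python3 red.py
```

```text
12.625 [0.5276 0.2473 0.1445] q [-0.9377  0.5501  0.6465  1.7443 -0.3776  1.1539 -1.4931] xaz 12.869473267157916 z [-0.1711 -0.035  -0.9846] F [2.5791 3.7221 5.2088] [ 0.7879 -0.5451 -0.1209] 0.009431539435172203 2.8515968896681443
top red [] [[196.5, 221.2], [195.6, 215.4], [197.6, 209.1], [205.2, 200.1], [241.6, 184.2]]
scene red [(np.int32(15), [419.9, 227.6])] [[413.5, 221.6], [419.5, 228.9], [424.6, 237.2], [429.7, 250.5], [426.7, 280.1]]
```

>>> {"method": "step_arm", "body": {
  "targets": [
    {"twist":[0,0,0],"translation":[0.008,-0.001,0.007],"grip":0.0},
    {"twist":[0,0,0],"translation":[0.016,0,0.014],"grip":0.0},
    {"twist":[0,0,0],"translation":[0.022,0.001,0.019],"grip":0.0},
    {"twist":[0,0,0],"translation":[0.028,0.003,0.024],"grip":0.0},
    {"twist":[0,0,0],"translation":[0.034,0.006,0.029],"grip":0.0}
  ]
}}

```text
time_s: 13.35
position: [0.5561, 0.2459, 0.1096]
eef_rot: [3.092, 0.347, -0.275]
contact_force: [3.3, 1.7, 5.5]
gripper_width: 0.009
finger_force: 2.7
```

```bash
python3 red.py
```

```text
13.35 [0.5561 0.2459 0.1096] q [-0.885   0.6297  0.6231  1.7043 -0.4129  1.126  -1.4534] xaz 12.805251312206222 z [-0.172  -0.0374 -0.9844] F [3.317  1.7301 5.4748] [ 0.219  -0.8591  0.0327] 0.009345121310711703 2.7271825075149536
top red [] [[196.5, 221.2], [195.6, 215.4], [197.6, 209.1], [205.2, 200.1], [241.6, 184.2]]
scene red [(np.int32(27), [428.5, 242.4])] [[413.5, 221.6], [419.5, 228.9], [424.6, 237.2], [429.7, 250.5], [426.7, 280.1]]
```

>>> {"method": "step_arm", "body": {
  "targets": [
    {"twist":[0,0,0],"translation":[0.007,0.004,0.007],"grip":0.0},
    {"twist":[0,0,0],"translation":[0.014,0.009,0.014],"grip":0.0},
    {"twist":[0,0,0],"translation":[0.02,0.014,0.02],"grip":0.0},
    {"twist":[0,0,0],"translation":[0.026,0.019,0.025],"grip":0.0},
    {"twist":[0,0,0],"translation":[0.03,0.024,0.028],"grip":0.0}
  ]
}}

```text
time_s: 14.08
position: [0.5835, 0.2277, 0.0757]
eef_rot: [3.091, 0.347, -0.281]
contact_force: [0.0, 0.5, -0.2]
gripper_width: 0.006
finger_force: 0.0
```

```bash
python3 red.py
```

```text
14.075 [0.5835 0.2277 0.0757] q [-0.8182  0.6983  0.6027  1.6732 -0.4389  1.0993 -1.3981] xaz 12.80733674633063 z [-0.1761 -0.0381 -0.9836] F [ 0.0082  0.5269 -0.2172] [-0.0357 -0.0214 -0.0027] 0.006120075088627357 0.0
top red [] [[196.5, 221.2], [195.6, 215.4], [197.6, 209.1], [205.2, 200.1], [241.6, 184.2]]
scene red [(np.int32(47), [427.1, 276.5])] [[413.5, 221.6], [419.5, 228.9], [424.6, 237.2], [429.7, 250.5], [426.7, 280.1]]
```

>>> {"method": "step_arm", "body": {
  "targets": [
    {"twist":[0,0,0],"translation":[0.005,0,-0.055],"grip":0.0},
    {"twist":[0,0,0],"translation":[0.005,0,-0.11],"grip":0.02},
    {"twist":[0,5,0],"translation":[0.005,0,-0.17],"grip":0.05},
    {"twist":[0,10,0],"translation":[0.005,0,-0.23],"grip":0.087},
    {"twist":[0,10,0],"translation":[0.005,0,-0.29],"grip":0.087}
  ]
}}

```text
time_s: 14.8
position: [0.638, 0.2398, 0.3642]
eef_rot: [-3.118, -0.35, 0.007]
contact_force: [0.9, 1.0, 0.4]
gripper_width: 0.375
finger_force: 0.0
```

>>> {"method": "step_arm", "body": {
  "targets": [
    {"twist":[0,0,0],"translation":[0,0,-0.06],"grip":0.087},
    {"twist":[0,0,0],"translation":[0,0,-0.09],"grip":0.087}
  ]
}}

```text
time_s: 15.05
position: [0.64, 0.2397, 0.4556]
eef_rot: [-3.119, -0.35, -0.0]
contact_force: [0.4, -0.1, -1.1]
gripper_width: 0.603
finger_force: 0.0
```

```bash
python3 red.py; python3 - <<'E'
from bike import *
from workcell import *
t=capture("top");sc=capture("scene");pickle.dump((t,sc),open("c2.pkl","wb"))
print([proj(t,W(np.load("p.npy"),foot(b))).round(1).tolist() for b in(80,85,90,95)])
a=cv2.resize(t["img"][150:270,130:290],(640,480)); cv2.imwrite("pics/t2.png",a[:,:,::-1])
o=cv2.resize(sc["img"][180:300,350:450],(400,480)); b=cv2.resize(t["img"][160:270,130:410],(400,157))
b=np.vstack([b,np.zeros((323,400,3),np.uint8)])
cv2.imwrite("pics/t2.png",np.hstack([o,b])[:,:,::-1])
E
```

```text
15.05 [0.64   0.2397 0.4556] q [-0.8533  0.4549  0.7376  1.1554 -0.3038  1.6353 -1.5363] xaz 12.801421592468927 z [-0.0001  0.0032 -1.    ] F [ 0.3883 -0.0877 -1.0594] [-0.0993  0.0986  0.022 ] 0.6029990510789417 0.0
top red [(np.int32(28), [240.6, 184.8])] [[196.5, 221.2], [195.6, 215.4], [197.6, 209.1], [205.2, 200.1], [241.6, 184.2]]
scene red [(np.int32(47), [427.1, 276.5])] [[413.5, 221.6], [419.5, 228.9], [424.6, 237.2], [429.7, 250.5], [426.7, 280.1]]
[[231.0, 186.6], [234.5, 185.7], [238.0, 184.9], [241.6, 184.2]]
```

View pics/t2.png

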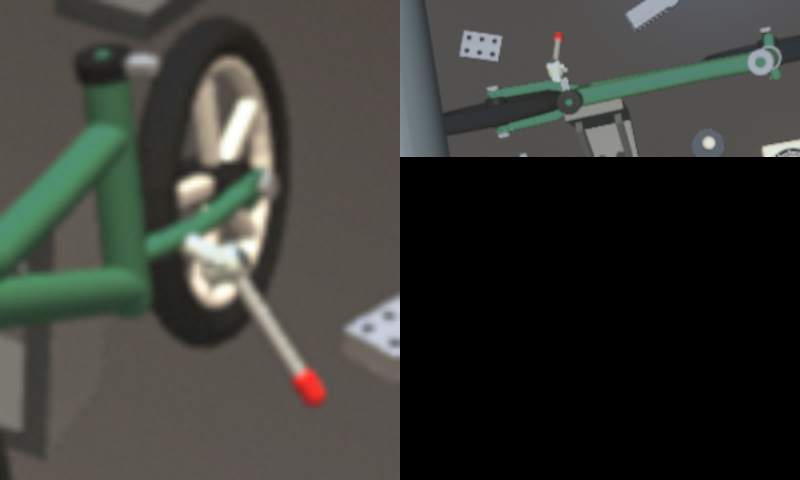

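The crop shows the kickstand fully down, with the foot at top-view (240.6,184.8) against a prediction of (241.6,184.2). The bike hasn't moved.

```bash
python3 - <<'E'
from workcell import *;from bike import *
s=state();go(s,(.502,-.059,.45),down(103.2))
E
```

```text
tr [-0.2002  0.2611  0.0013] tw [ -0.3388   0.1015 -90.4072]
```

>>> {"method": "step_arm", "body": {
  "targets": [
    {"twist":[0,0,-10],"translation":[-0.036,0.047,0],"grip":0.087},
    {"twist":[0,0,-20],"translation":[-0.072,0.094,0],"grip":0.087},
    {"twist":[0,0,-30],"translation":[-0.108,0.141,0],"grip":0.087},
    {"twist":[0,0,-40],"translation":[-0.144,0.188,0],"grip":0.087},
    {"twist":[0,0,-50],"translation":[-0.18,0.235,0],"grip":0.087}
  ]
}}

```text
time_s: 15.88
position: [0.5142, -0.0303, 0.4496]
eef_rot: [-2.672, -1.643, 0.01]
contact_force: [0.4, -1.0, 0.1]
gripper_width: 1.001
finger_force: 0.0
```

>>> {"method": "step_arm", "body": {
  "targets": [
    {"twist":[0,0,-10],"translation":[0,0,0],"grip":0.087},
    {"twist":[0,0,-20],"translation":[0,0,0],"grip":0.087},
    {"twist":[0,0,-30],"translation":[0,0,0],"grip":0.087},
    {"twist":[0,0,-40.4],"translation":[0,0,0],"grip":0.087},
    {"twist":[0,0,-40.4],"translation":[0,0,0],"grip":0.087}
  ]
}}

```text
time_s: 16.5
position: [0.5154, -0.0286, 0.4498]
eef_rot: [-1.949, -2.455, 0.007]
contact_force: [0.5, 0.4, -0.6]
gripper_width: 1.001
finger_force: 0.0
```

```bash
cat > grip.py <<'E'
from workcell import *;from bike import *
p=np.load("p.npy");s=state();show(s)
B=Rz(p[2])@L                      # bike axes in world
R=np.c_[B[:,1],B[:,0],-B[:,2]];T=W(p,(0,-.045,.244))
for h in(.08,-.019):go(s,T+B[:,2]*h,R)
E
python3 grip.py
```

```text
16.5 [ 0.5154 -0.0286  0.4498] q [-0.614   0.0833  0.6518  1.5607 -0.0511  1.523   0.2676] xaz 103.0985309754546 z [-0.0083  0.0008 -1.    ] F [ 0.4524  0.3613 -0.5811] [-0.0957  0.0055  0.0764] 1.0010093524337216 0.0
tr [-0.0269 -0.0145  0.1319] tw [-12.4505  -0.145   -0.0945]
tr [-0.0271  0.0068  0.2286] tw [-12.4505  -0.145   -0.0945]
```

>>> {"method": "step_arm", "body": {
  "targets": [
    {"twist":[-6,0,0],"translation":[-0.013,-0.007,0.055],"grip":0.087},
    {"twist":[-12.4,0,0],"translation":[-0.027,-0.0145,0.1],"grip":0.087},
    {"twist":[-12.4,0,0],"translation":[-0.027,-0.0145,0.13],"grip":0.087},
    {"twist":[-12.4,0,0],"translation":[-0.027,-0.0145,0.13],"grip":0.087},
    {"twist":[-12.4,0,0],"translation":[-0.027,-0.0145,0.13],"grip":0.087}
  ]
}}

```text
time_s: 17.12
position: [0.5086, -0.0581, 0.3226]
eef_rot: [1.864, 2.35, 0.253]
contact_force: [-0.1, -0.0, 0.4]
gripper_width: 0.999
finger_force: 0.0
```

```bash
python3 grip.py; python3 - <<'E'
from workcell import *;from bike import *
p=np.load("p.npy");s=state();c=capture("wrist");im=c['img']
cv2.imwrite("pics/w3.png",im[:,:,::-1])
for y in(-.085,-.045,-.005,.03): print(y,proj(c,W(p,(0,y,.244)),s),proj(c,W(p,(.015,y,.244)),s),proj(c,W(p,(-.015,y,.244)),s))
E
```

```text
17.125 [ 0.5086 -0.0581  0.3226] q [-0.5931 -0.0142  0.669   1.9351 -0.0667  1.0157  0.3357] xaz 103.16069010881674 z [ 0.2056  0.0498 -0.9774] F [-0.093  -0.0226  0.3677] [-0.115   0.2671 -0.0138] 0.9994325234900442 0.0
tr [ 0.0006 -0.0031  0.004 ] tw [ 0.2111 -0.0942 -0.0377]
tr [ 0.0004 -0.0035  0.103 ] tw [ 0.2111 -0.0942 -0.0377]
-0.085 [311.6309 301.8023] [334.329  301.7441] [288.9258 301.8606]
-0.045 [311.3627 244.0562] [335.064  244.0045] [287.654  244.1078]
-0.005 [311.0698 180.9696] [335.8668 180.926 ] [286.2645 181.0131]
0.03 [310.7903 120.781 ] [336.6328 120.746 ] [284.9388 120.816 ]
```

View pics/w3.png

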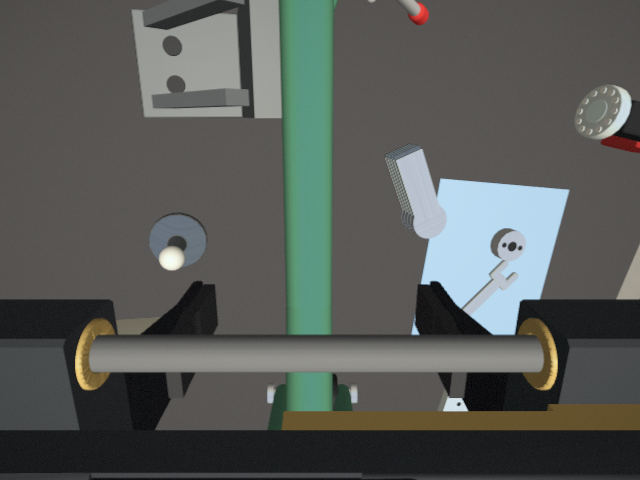

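The wrist view shows the tube running straight up the image, with edges at about 284 and 333 on row 244. It is centred 2.5 px left of the prediction, so I'll shift about 5 mm along −y.

>>> {"method": "step_arm", "body": {
  "targets": [
    {"twist":[0,0,0],"translation":[0,-0.005,0.03],"grip":0.087},
    {"twist":[0,0,0],"translation":[0,-0.005,0.065],"grip":0.087},
    {"twist":[0,0,0],"translation":[0,-0.005,0.09],"grip":0.087},
    {"twist":[0,0,0],"translation":[0,-0.005,0.102],"grip":0.06},
    {"twist":[0,0,0],"translation":[0,-0.005,0.102],"grip":0.045}
  ]
}}

```text
time_s: 17.8
position: [0.5242, -0.0543, 0.2209]
eef_rot: [1.864, 2.352, 0.251]
contact_force: [0.7, 0.9, 0.8]
gripper_width: 0.856
finger_force: 0.0
```

>>> {"method": "step_arm", "body": {
  "targets": [
    {"twist":[0,0,0],"translation":[0,0,0],"grip":0.036},
    {"twist":[0,0,0],"translation":[0,0,0],"grip":0.036},
    {"twist":[0,0,0],"translation":[0,0,0],"grip":0.036},
    {"twist":[0,0,0],"translation":[0,0,0],"grip":0.036}
  ]
}}

```text
time_s: 18.3
position: [0.5237, -0.0544, 0.221]
eef_rot: [1.865, 2.352, 0.253]
contact_force: [-0.7, -0.5, -0.0]
gripper_width: 0.447
finger_force: 0.0
```

```bash
python3 grip.py
```

```text
18.3 [ 0.5237 -0.0544  0.221 ] q [-0.55    0.1405  0.6841  2.0527 -0.23    0.7927  0.4969] xaz 103.19285297403201 z [ 0.2045  0.0503 -0.9776] F [-0.6766 -0.4635 -0.0437] [-0.2301  0.2397 -0.0352] 0.44715558048869536 0.0
tr [ 0.0007  0.0031 -0.0986] tw [ 0.1584 -0.1322 -0.0129]
tr [0.0005 0.0028 0.0004] tw [ 0.1584 -0.1322 -0.0129]
```

>>> {"method": "step_arm", "body": {
  "targets": [
    {"twist":[0,0,0],"translation":[0,0.001,0],"grip":0.032},
    {"twist":[0,0,0],"translation":[0,0.001,0],"grip":0.02},
    {"twist":[0,0,0],"translation":[0,0.001,0],"grip":0.0},
    {"twist":[0,0,0],"translation":[0,0.001,0],"grip":0.0}
  ]
}}

```text
time_s: 18.8
position: [0.5248, -0.0541, 0.221]
eef_rot: [1.864, 2.352, 0.252]
contact_force: [1.3, -1.0, 0.2]
gripper_width: 0.336
finger_force: 30.0
```

```bash
cat > up.py <<'E'
from workcell import *;from bike import *
import sys
p=np.load("p.npy");s=state();show(s)
C=Ro.from_rotvec(s["eef_rot"]).as_matrix();u=Rz(p[2])@[0,1,0]
# swing the measured TCP about the tyre line; final: tube over O at z=.244
G=s["position"]-C[:,2]*.019
print("grasp pt",G,"expected",W(p,(0,-.045,.244)))
cc=np.array([p[0],p[1],0])+Rz(p[2])@[-.0035,0,.0176]  # crown centre, rolls out .017*theta
for k in map(float,sys.argv[1:]):
    Q=Ro.from_rotvec(u*np.radians(k)).as_matrix()
    P=cc+Rz(p[2])@[.017*np.radians(k),0,0]+Q@(s["position"]-cc)
    print(k,C.T@(P-s["position"]),np.degrees(Ro.from_matrix(C.T@Q@C).as_rotvec()),P)
E
python3 up.py 2 4 6 8 10 12
```

```text
18.8 [ 0.5248 -0.0541  0.221 ] q [-0.5497  0.1428  0.6837  2.0505 -0.2314  0.7933  0.4974] xaz 103.19852389869546 z [ 0.2045  0.05   -0.9776] F [ 1.3116 -0.9532  0.1799] [-0.0303  0.0785  0.0538] 0.3360397727197096 29.99499045778066
grasp pt [ 0.5209 -0.0551  0.2395] expected [ 0.5225 -0.0542  0.2397]
2.0 [0.     0.0078 0.0002] [ 2.     -0.0002  0.0042] [ 0.5323 -0.0524  0.2224]
4.0 [-0.      0.0157  0.0007] [ 4.     -0.0003  0.0083] [ 0.5399 -0.0506  0.2236]
6.0 [-0.      0.0235  0.0014] [ 6.     -0.0005  0.0125] [ 0.5475 -0.0488  0.2246]
8.0 [-0.      0.0313  0.0024] [ 8.     -0.0006  0.0166] [ 0.5551 -0.0471  0.2252]
10.0 [-0.      0.0391  0.0036] [10.     -0.0008  0.0208] [ 0.5628 -0.0453  0.2257]
12.0 [-0.      0.0468  0.0051] [12.     -0.0009  0.0249] [ 0.5704 -0.0435  0.2259]
```

>>> {"method": "step_arm", "body": {
  "targets": [
    {"twist":[1,0,0],"translation":[0,0.0039,0],"grip":0.0},
    {"twist":[2.5,0,0],"translation":[0,0.0098,0.0003],"grip":0.0},
    {"twist":[4,0,0],"translation":[0,0.0157,0.0008],"grip":0.0},
    {"twist":[5,0,0],"translation":[0,0.0196,0.0012],"grip":0.0},
    {"twist":[6,0,0],"translation":[0,0.0235,0.0016],"grip":0.0}
  ]
}}

```text
time_s: 19.42
position: [0.5479, -0.0487, 0.2246]
eef_rot: [1.91, 2.409, 0.13]
contact_force: [0.2, -0.0, 3.9]
gripper_width: 0.339
finger_force: 30.0
```

```bash
python3 -c "
from workcell import *;from h import *
show(state())"
```

```text
19.425 [ 0.5479 -0.0487  0.2246] q [-0.5408  0.2414  0.6829  1.9304 -0.2368  0.9355  0.4831] xaz 103.19990010406106 z [ 0.1028  0.0264 -0.9944] F [ 0.1523 -0.0145  3.927 ] [0.0661 0.2998 0.0334] 0.33939348814797915 30.00409846426919
```

>>> {"method": "step_arm", "body": {
  "targets": [
    {"twist":[1.5,0,0],"translation":[0,0.006,0.0001],"grip":0.0},
    {"twist":[3,0,0],"translation":[0,0.012,0.0003],"grip":0.0},
    {"twist":[4.5,0,0],"translation":[0,0.018,0.0006],"grip":0.0},
    {"twist":[6.1,0,0],"translation":[0,0.0237,0.0011],"grip":0.0},
    {"twist":[6.1,0,0],"translation":[0,0.0237,0.0011],"grip":0.0}
  ]
}}

```text
time_s: 20.05
position: [0.5716, -0.0431, 0.2258]
eef_rot: [-1.95, -2.462, -0.001]
contact_force: [-1.5, 2.1, 6.4]
gripper_width: 0.334
finger_force: 30.0
```

>>> {"method": "step_arm", "body": {
  "targets": [
    {"twist":[0,0,0],"translation":[0,0,0],"grip":0.0},
    {"twist":[0,0,0],"translation":[0,0,0],"grip":0.0},
    {"twist":[0,0,0],"translation":[0,0,0],"grip":0.0}
  ]
}}

```text
time_s: 20.42
position: [0.571, -0.0433, 0.2259]
eef_rot: [-1.951, -2.461, -0.003]
contact_force: [1.2, 2.0, 4.9]
gripper_width: 0.336
finger_force: 30.0
```

```bash
python3 - <<'E'
from workcell import *;from bike import *
p=np.load("p.npy");s=state();show(s)
C=Ro.from_rotvec(s["eef_rot"]).as_matrix();G=s["position"]-C[:,2]*.019
print("tube",G)
O=G-Rz(p[2])@[0,-.045,.244];print("O",O)
q=[O[0],O[1],p[2],0.]
U=lambda l:W(q,l,np.eye(3))
t=capture("top");sc=capture("scene")
for n,c in(("top",t),("scene",sc)):
    H=cv2.cvtColor(c['img'],cv2.COLOR_RGB2HSV);h,S,v=[H[...,i].astype(int) for i in range(3)]
    print(n,'red',[b for b in blobs(((h<6)|(h>174))&(S>150)&(v>100),4) if (n=="top" and b[1][0]<300 and b[1][1]>120) or (n=="scene" and 300<b[1][0]<480 and b[1][1]<400)],'foot',proj(c,U(foot(95))),'head',proj(c,U(loc[0])),'seat',proj(c,U(loc[1])))
a=cv2.resize(sc["img"][160:400,280:480],(500,600));b=cv2.resize(t["img"][140:270,130:450],(300,122),interpolation=cv2.INTER_AREA)
x=cv2.resize(t["img"][165:235,355:415],(300,350));b=np.vstack([b,x,np.zeros((128,300,3),np.uint8)])
cv2.imwrite("pics/f.png",np.hstack([a,b])[:,:,::-1])
E
```

```text
20.425 [ 0.571  -0.0433  0.2259] q [-0.5227  0.3427  0.6778  1.8086 -0.2444  1.0749  0.4746] xaz 103.20190062515223 z [ 0.0001  0.0022 -1.    ] F [1.1946 2.0278 4.8508] [0.2421 0.024  0.0193] 0.33623661136752936 30.002043968997896
tube [ 0.571  -0.0433  0.2449]
O [0.5607 0.0005 0.0009]
top red [(np.int32(14), [241.5, 183.3])] foot [242.4798 183.401 ] head [377.3242 171.7664] seat [243.3877 203.1658]
scene red [(np.int32(45), [429.3, 283.7])] foot [428.2962 287.4449] head [341.8255 244.3457] seat [395.7493 197.6429]
```

View pics/f.png

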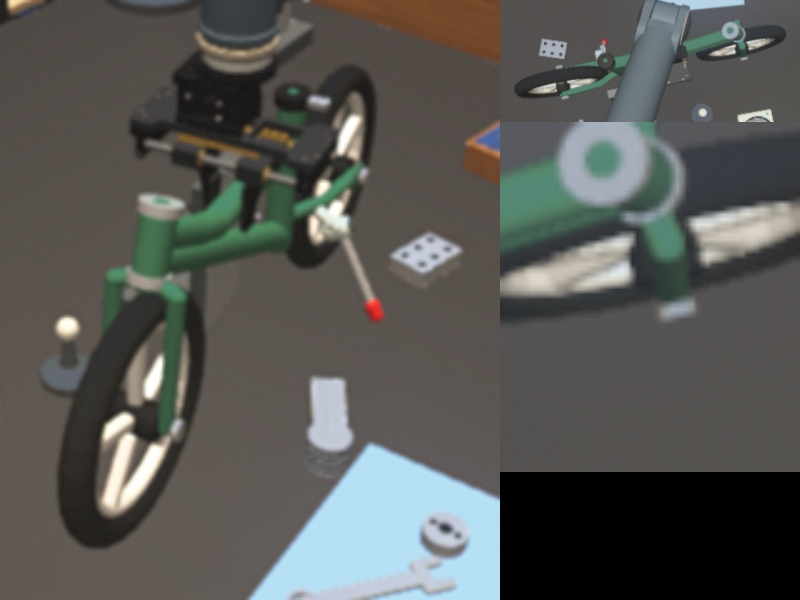

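The bike stands upright within about half a degree: the head cap is at top-view (375.6,172.6) against a prediction of (377.3,171.8). The foot's offset from prediction is the same as before the lift. The wheels are pressed lightly onto the granite at about 5 N and the bike is clear of the angle plate, so I'm handing in.

```bash
python3 -c "
from workcell import *
print(hand_in())"
```

```text
the job is handed in; nothing more can be done
None
```

I set the dial's pointer at the yellow tab and snapped the kickstand fully down. The bike is gripped by its top tube and held upright with both wheels on the granite. I handed the job in at about 20 s of the 72 s limit; it returned no verdict.

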